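Make up two sample-collection kits at the laboratory reception desk

TASK

Make up the two collection kits from the stock standing on the desk: in the blue tray, the urine kit, put the yellow-lidded cup in the large square pocket and the purple-capped vial in the small square pocket; in the green tray, the sputum kit, put the red-lidded cup and the black-capped vial in the same pockets and the pink slide mailer flat and lengthwise in the long pocket. Stand the cups and vials upright on the pocket floors, setting everything down rather than dropping it. Leave the white-lidded cup, the orange-capped vial and the label roll where they stand.

Things in the scene. Friction and masses are not known exactly. Their poses are not given: they have to be found in the camera images.
- tray_blue: loose blue tray of the urine kit, 147 (x) by 177 (y) mm, 0.5 kg; origin: centre of underside. Floor 3 thick, rim and dividers 16 tall, 3 thick. Pocket centres in tray x, y (mm): cup, large square 84 x 84, (28.5, 43.5); vial, small square 54 x 54, (-43.5, 58.5); long 141 (x) by 84 (y), (0, -43.5) stays empty; slim slot 54 x 27, (-43.5, 15), stays empty.
- tray_green: loose green tray of the sputum kit, 147 (x) by 177 (y) mm, 0.5 kg; origin: centre of underside. Floor 3 thick, rim and dividers 16 tall, 3 thick. Pocket centres in tray x, y (mm): cup, large square 84 x 84, (28.5, 43.5); vial, small square 54 x 54, (-43.5, 58.5); long 141 (x) by 84 (y), (0, -43.5) for the slide mailer; slim slot 54 x 27, (-43.5, 15), stays empty.
- cup_yellow: upright screw-lid specimen cup, frosted white body 53 to 56 mm across and 50 mm tall, ribbed yellow lid 61 mm in diameter and 18 mm tall; 68 mm tall in all, about 70 g, can be gripped by the lid. Origin: centre of the underside, z up the cup. For the urine kit.
- cup_red: upright screw-lid specimen cup, frosted white body 53 to 56 mm across and 50 mm tall, ribbed red lid 61 mm in diameter and 18 mm tall; 68 mm tall in all, about 70 g, can be gripped by the lid. Origin: centre of the underside, z up the cup. For the sputum kit.
- vial_purple: upright flat-bottomed sample vial that stands by itself, frosted body 28 mm in diameter with a white paper band, ribbed purple cap 30 mm in diameter and 18 mm tall; 70 mm tall in all, about 40 g, can be gripped by the cap. Origin: centre of the underside, z up the vial. For the urine kit.
- vial_black: upright flat-bottomed sample vial that stands by itself, frosted body 28 mm in diameter with a white paper band, ribbed black cap 30 mm in diameter and 18 mm tall; 70 mm tall in all, about 40 g, can be gripped by the cap. Origin: centre of the underside, z up the vial. For the sputum kit.
- mailer: pink plastic microscope-slide mailer, a closed flat case 84 mm long (x) by 32 mm wide (y) by 26 mm tall, about 60 g, lying flat on the desk. Origin: centre of the underside; x along its length. For the sputum kit.
- cup_spare: upright screw-lid specimen cup, frosted white body 53 to 56 mm across and 50 mm tall, ribbed white lid 61 mm in diameter and 18 mm tall; 68 mm tall in all, about 70 g, can be gripped by the lid. Origin: centre of the underside, z up the cup. A spare: belongs to no kit, stays where it stands.
- vial_spare: upright flat-bottomed sample vial that stands by itself, frosted body 28 mm in diameter with a white paper band, ribbed orange cap 30 mm in diameter and 18 mm tall; 70 mm tall in all, about 40 g, can be gripped by the cap. Origin: centre of the underside, z up the vial. A spare: belongs to no kit, stays where it stands.
- label_roll: roll of blank white labels standing on its flat end, 56 mm in diameter, 40 mm tall, with a brown core. Origin: centre of the underside. Belongs to no kit, stays where it stands.
Not all that is in view belongs to the job. What is shaped like the vial_black but turquoise is not meant.

How it is judged:
At the end, for the whole second after the job is handed in: Each kit's things rest upright (mailer flat, lengthwise within 0.45 rad) on the floor of their pockets: cups within 18 mm and vials within 15 mm of the pocket centre along each tray axis, mailer within 32 mm along, 28 mm across; tilt under 0.12 rad, at rest; trays flat on the desk (x of cup_yellow in the frame of tray_blue between 0.0105 and 0.0465 m and y of cup_yellow in the frame of tray_blue between 0.0255 and 0.0615 m and z of each of cup_yellow, vial_purple in the frame of tray_blue below 0.006 m and angle between each of cup_yellow, vial_purple, cup_red, vial_black, mailer's own z axis and vertical below 0.12 rad and linear speed of each of cup_yellow, vial_purple, cup_red, vial_black, mailer below 0.02 m/s and x of vial_purple in the frame of tray_blue between -0.0585 and -0.0285 m and y of vial_purple in the frame of tray_blue between 0.0435 and 0.0735 m and x of cup_red in the frame of tray_green between 0.0105 and 0.0465 m and y of cup_red in the frame of tray_green between 0.0255 and 0.0615 m and z of each of cup_red, vial_black, mailer in the frame of tray_green below 0.006 m and x of vial_black in the frame of tray_green between -0.0585 and -0.0285 m and y of vial_black in the frame of tray_green between 0.0435 and 0.0735 m and x of mailer in the frame of tray_green between -0.032 and 0.032 m and y of mailer in the frame of tray_green between -0.0715 and -0.0155 m and angle between the x axis of mailer and the x axis of tray_green, either way round below 0.45 rad and angle between each of tray_blue, tray_green's own z axis and vertical below 0.05 rad); the robot touches nothing.
It fails at once if the spare white-lidded cup is knocked over or shifted by more than 25 mm (distance of cup_spare from where it was at the start of the episode above 0.025 m or angle between cup_spare's own z axis and vertical above 0.5 rad).
It fails at once if the spare orange-capped vial is knocked over or shifted by more than 25 mm (distance of vial_spare from where it was at the start of the episode above 0.025 m or angle between vial_spare's own z axis and vertical above 0.5 rad).
It fails at once if the label roll is knocked over or shifted by more than 25 mm (distance of label_roll from where it was at the start of the episode above 0.025 m or angle between label_roll's own z axis and vertical above 0.5 rad).
It fails at once if a cup, a vial or the slide mailer is dropped (let go with its underside more than 40 mm above the desk) ((height (world z) of cup_yellow above 0.04 m and contact force between cup_yellow and the arm below 0.001 N and contact force between cup_yellow and the fingers below 0.001 N) or (height (world z) of cup_red above 0.04 m and contact force between cup_red and the arm below 0.001 N and contact force between cup_red and the fingers below 0.001 N) or (height (world z) of vial_purple above 0.04 m and contact force between vial_purple and the arm below 0.001 N and contact force between vial_purple and the fingers below 0.001 N) or (height (world z) of vial_black above 0.04 m and contact force between vial_black and the arm below 0.001 N and contact force between vial_black and the fingers below 0.001 N) or (height (world z) of mailer above 0.04 m and contact force between mailer and the arm below 0.001 N and contact force between mailer and the fingers below 0.001 N)).
It also fails if it takes over 120 s, if anything falls off the work surface, if the arm or the gripper's body presses on something with over 40 N, if the wrist force passes 120 N, or if a joint passes its speed limit or range.

ROBOT

A 6-joint arm with a two-finger parallel gripper is mounted at the origin on the work surface. World frame = base frame: x ahead of the robot, y to its left, z up, the work surface at z = 0. Lengths are in m, angles in rad, forces in N, time in s.
With the tool pointing down it reaches from about 0.325 to 0.775 m from the base axis. Payload 5.5 kg.
Tool frame: the origin (TCP) lies between the finger pads; the fingertips stand 8 mm ahead of it and the grasp point (between the pads) lies 11 mm behind it (tcp_to_tips is the distance from the TCP to the fingertips, in m); z points along the fingers, y is the direction in which the jaws open and shut (so a half turn about z gives the same grasp; the last joint's range is limited). The gripper opens to 88 mm and grips with 3 to 60 N. Pads are 20 mm wide; open, the fingers measure 115 mm over their backs; the gripper's body (75 mm by 178 mm) begins 61 mm behind the grasp point.
Start: joints at [-1.313, 0.091, 1.231, -0, 1.82, -0.057], TCP at [0.186, -0.571, 0.231] pointing down, gripper open.
Joint ranges: [-2.87, 2.87], [-0.86, 2.18], [0.17, 2.46], [-1.51, 4.65], [0.06, 2.69], [-2.65, 2.65]. Speed limits (rad/s): [2.57, 2.57, 3.01, 3.14, 3.14, 3.14].

INTERFACE

Orientations are given as a unit quaternion [w, x, y, z].
In Python, from bench import * gives the robot as it stands. Calls block until the motion is done:
- move_to(position, orientation): joint-space move of the TCP to a pose.
- move_l(position, speed=0.15, orientation=None): straight line of the TCP; orientation=None keeps the orientation; speed is the mean speed in m/s.
- movej(angles): joint-space move.
- gripper_open() and close(): open the fingers fully, or close them until they stop; the grip force is fixed at half the most.
- hold(seconds).
- inverse_kinematics(position, orientation): joint angles nearest the present ones, or None.
- state(): the state.
- get_image(name): name is "scene" or "side" or "wrist"; returns a dict with "frame" (384x512x3 uint8, blue, green, red), "depth" (384x512 float32, m along the optical axis (not along the pixel's ray), 0 where there is no reading), "camera_matrix" (3x3 intrinsics, pixels), "view" (4x4, takes a point from world to camera coordinates). Camera axes: x right, y up, looking along -z (the intrinsics and any distortion apply to the point x, -y, -z); pixel columns grow to the right and rows downward; lengths in m; the calibration is good to about 2 mm. A picture is of the moment at which its call begins.
A pose or a line that the arm cannot do raises IKError and nothing moves.
- job_done(): hands the job in, once; it reports no verdict.
The state is a dict: "time": time; "joint_pos": joint angles; "dq": joint speeds; "joint_torque": joint torques, N m; "ee_pos": TCP position; "ee_rot": TCP orientation; "ft_force": force on the tool from outside, world axes, zero at the start; "moment": the same for the moment, N m; "finger_gap": finger opening in m.
Only numpy, scipy, OpenCV 4.12 (cv2) and the standard library are available. Lean on these libraries where they do the work, as an engineer would, in place of code of your own. Each camera call takes 0.05 s, during which the arm holds its last target.

## Working session

There is one attempt and no reset: what is moved stays moved. The work goes in short steps, each a Python script; the robot and the scene stay as the last script left them, time stands still between calls to the robot, and variables do not carry over. Pictures are saved under pics/ and viewed, and the job is handed in when it is done.

```bash
ls; mkdir -p pics; python3 - <<'E'
from bench import *
import cv2,numpy as np
for n in ["scene","side","wrist"]:
    d=get_image(n); cv2.imwrite(f"pics/{n}0.png",d["frame"])
    print(n,d["camera_matrix"].round(1).tolist(),d["view"].round(3).tolist(),[k for k in d], (d["depth"]>0).mean())
print(state())
E
```

```text
pics
scene [[349.8, 0.0, 250.8], [0.0, 349.8, 186.0], [0.0, 0.0, 1.0]] [[0.556, 0.831, -0.004, -0.269], [-0.523, 0.353, 0.776, 0.25], [0.647, -0.429, 0.63, -1.266], [0.0, 0.0, 0.0, 1.0]] ['frame', 'depth', 'camera_matrix', 'view'] 0.9959208170572916
side [[498.7, 0.0, 254.1], [0.0, 498.7, 195.9], [0.0, 0.0, 1.0]] [[-0.961, -0.278, -0.001, 0.486], [0.133, -0.463, 0.876, -0.105], [-0.244, 0.842, 0.482, -1.05], [0.0, 0.0, 0.0, 1.0]] ['frame', 'depth', 'camera_matrix', 'view'] 0.9961446126302084
wrist [[321.3, 0.0, 253.1], [0.0, 321.3, 196.0], [0.0, 0.0, 1.0]] [[0.309, -0.951, -0.002, -0.598], [0.908, 0.296, -0.296, 0.035], [0.282, 0.09, 0.955, -0.39], [0.0, 0.0, 0.0, 1.0]] ['frame', 'depth', 'camera_matrix', 'view'] 0.996063232421875
{'time': 0.15, 'joint_pos': array([-1.31274934e+00,  9.17234236e-02,  1.23164452e+00,  1.25907208e-05,
        1.81981712e+00, -5.66967512e-02]), 'dq': array([-0.00141716, -0.00307045, -0.00444322,  0.00098836,  0.00124472,
       -0.00022643]), 'joint_torque': array([ 1.58793759e-03, -4.47046673e+01, -4.06906843e+01,  6.98945671e-02,
        2.74895044e-02, -1.03963307e-04]), 'ee_pos': array([ 0.18568965, -0.57030373,  0.22972426]), 'ee_rot': array([-7.92787666e-04,  9.87642027e-01,  1.56724574e-01, -7.39512749e-05]), 'ft_force': array([0.23289168, 0.59692163, 0.40108729]), 'moment': array([ 0.06290624, -0.03013367, -0.00086161]), 'finger_gap': 0.08770412528040726}
```

View pics/scene0.png

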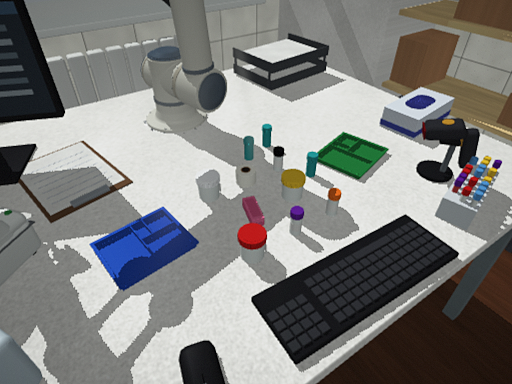

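View pics/side0.png

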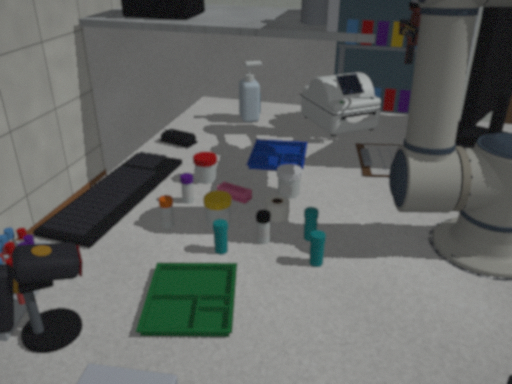

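View pics/wrist0.png

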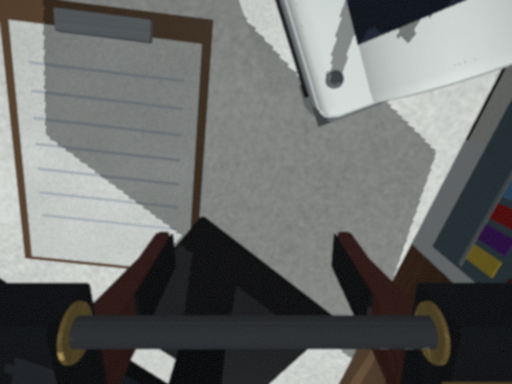

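Scene view candidates:
- **Cups:** yellow (292,180), red (252,238), white (208,185). The last is the spare.
- **Vials:** purple (297,214), black (279,155), orange (334,195). Orange is the spare. The turquoise ones (249,148), (267,133) and (312,160) are decoys.
- **Other items:** mailer (254,210), label roll (246,174), blue tray (145,245), green tray (350,155). The purple and red caps in the rack at (470,185) and the dropper bottle in the background are distractors.

Next I'll measure positions by triangulating scene and side.

```bash
cat > h.py <<'E'
from bench import *
import cv2,numpy as np
def cam(d):
    V=d["view"]; R=V[:3,:3]; return d["camera_matrix"],R,-R.T@V[:3,3],V
def ray(d,u,v):
    K,R,c,V=cam(d); r=np.array([(u-K[0,2])/K[0,0],-(v-K[1,2])/K[1,1],-1.]); return c,R.T@r
def plane(d,u,v,z):
    c,r=ray(d,u,v); return c+r*(z-c[2])/r[2]
def proj(d,p):
    K,R,c,V=cam(d); q=R@np.asarray(p)+V[:3,3]; q=q*[1,-1,-1]; q=K@q; return q[:2]/q[2]
def tri(d1,p1,d2,p2):
    c1,r1=ray(d1,*p1); c2,r2=ray(d2,*p2); r1/=np.linalg.norm(r1); r2/=np.linalg.norm(r2)
    s=np.linalg.lstsq(np.stack([r1,-r2],1),c2-c1,rcond=None)[0]
    a,b=c1+s[0]*r1,c2+s[1]*r2; return (a+b)/2,np.linalg.norm(a-b)
COL={'yellow':((20,120,90),(35,255,255)),'red':((172,140,90),(8,255,255)),'purple':((125,100,50),(145,255,255)),
'orange':((8,150,120),(18,255,255)),'pink':((155,70,80),(175,200,255)),'blue':((108,150,40),(122,255,255)),'green':((55,120,30),(78,255,255)),
'turq':((85,120,40),(96,255,255))}
def blobs(d,name,amin=20):
    h=cv2.cvtColor(d["frame"],cv2.COLOR_BGR2HSV); lo,hi=COL[name]
    if lo[0]>hi[0]: m=cv2.inRange(h,lo,(180,)+hi[1:])|cv2.inRange(h,(0,)+lo[1:],hi)
    else: m=cv2.inRange(h,lo,hi)
    n,l,s,c=cv2.connectedComponentsWithStats(m)
    return sorted([(int(s[i,4]),c[i].round(1).tolist(),s[i,:4].tolist(),l==i) for i in range(1,n) if s[i,4]>=amin],key=lambda x:-x[0])
E
python3 - <<'E'
from h import *
S=get_image("scene");D=get_image("side")
for n in COL:
    print(n,[b[:3] for b in blobs(S,n)][:5],'| side',[b[:3] for b in blobs(D,n)][:5])
a=np.hstack([cv2.resize(S["frame"][120:270,190:350],None,fx=2.5,fy=2.5),cv2.resize(D["frame"][140:290,140:340],None,fx=2,fy=2.5)])
cv2.imwrite("pics/crop1.png",a)
E
```

```text
yellow [(375, [292.9, 178.1], [281, 169, 24, 19]), (106, [490.0, 174.4], [483, 168, 14, 15]), (57, [486.0, 160.1], [481, 156, 10, 10]), (33, [448.1, 121.2], [443, 120, 11, 4])] | side [(398, [217.3, 200.2], [205, 191, 26, 19]), (143, [396.3, 36.6], [392, 23, 10, 23]), (128, [41.3, 250.1], [32, 246, 19, 10])]
red [(618, [251.8, 235.4], [238, 222, 29, 27]), (147, [469.5, 185.8], [462, 176, 17, 20]), (71, [467.3, 168.6], [462, 164, 11, 12]), (27, [455.2, 188.9], [453, 186, 6, 7])] | side [(218, [205.4, 158.3], [194, 153, 22, 13]), (74, [9.7, 247.1], [5, 242, 10, 13]), (61, [21.5, 232.7], [17, 229, 10, 10]), (30, [8.8, 260.4], [6, 257, 6, 7]), (25, [20.5, 298.2], [18, 295, 5, 8])]
purple [(161, [296.7, 212.4], [290, 206, 14, 14]), (102, [460.1, 179.4], [454, 173, 13, 14]), (54, [496.8, 163.5], [493, 160, 9, 9])] | side [(265, [382.2, 32.7], [376, 21, 13, 25]), (220, [403.5, 100.4], [398, 90, 13, 22]), (102, [186.3, 178.3], [181, 174, 12, 10]), (100, [27.2, 240.6], [19, 235, 15, 11])]
orange [(124, [334.6, 194.0], [329, 188, 12, 13])] | side [(23, [162.3, 199.0], [160, 197, 6, 5])]
pink [(415, [252.6, 210.1], [242, 196, 22, 30])] | side [(378, [236.2, 191.7], [217, 182, 35, 21])]
blue [(4622, [142.6, 247.3], [90, 207, 109, 83]), (257, [419.9, 101.5], [406, 95, 29, 14]), (174, [399.6, 128.3], [381, 119, 40, 18]), (24, [444.0, 115.0], [438, 111, 12, 8])] | side [(1290, [276.3, 153.9], [248, 141, 58, 28])]
green [(1893, [350.6, 154.6], [318, 132, 70, 47]), (21, [7.5, 212.1], [5, 210, 7, 5])] | side [(6104, [189.1, 300.2], [137, 264, 99, 72])]
turq [(227, [311.4, 163.5], [306, 152, 13, 25]), (178, [266.5, 134.9], [263, 124, 9, 23]), (152, [247.8, 149.1], [244, 136, 9, 24])] | side [(710, [314.1, 237.0], [305, 209, 20, 57]), (372, [220.5, 235.2], [214, 220, 14, 33])]
```

View pics/crop1.png

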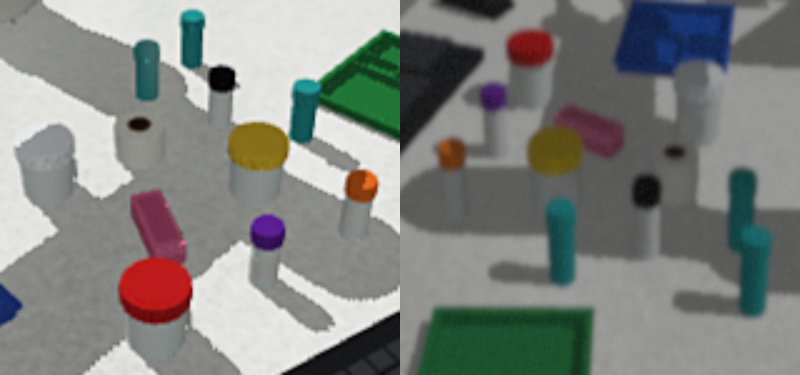

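The crop matches the descriptions: each candidate stands where I listed it, and the black cap at scene (279,152) is distinct from the turquoise vials. Next come coarse positions, then a wrist survey.

```bash
python3 - <<'E'
from h import *
S=get_image("scene");D=get_image("side")
P={'yellow':((292.9,178.1),(217.3,200.2)),'red':((251.8,235.4),(205.4,158.3)),'purple':((296.7,212.4),(186.3,178.3)),'orange':((334.6,194),(165.5,202.5)),
'pink':((252.6,210.1),(236.2,191.7)),'black':((278.8,152),(263,215.5)),'roll':((246,169.5),(278,202)),'white':((208.5,180),(290,174)),'tq1':((311.4,163.5),(220.5,235.2)),'blue':((142.6,247.3),(276.3,153.9)),'green':((350.6,154.6),(189.1,300.2))}
for k,(a,b) in P.items():
    p,e=tri(S,a,D,b); print(k,p.round(3),round(e,4),'r',round(np.hypot(*p[:2]),3))
Wd=get_image("wrist"); s=state()
K,R,c,V=cam(Wd); print("cam in ee",c-s['ee_pos'])
from scipy.spatial.transform import Rotation as Ro
q=s['ee_rot']; E=Ro.from_quat(q,scalar_first=True); print(E.inv().apply(c-s['ee_pos']),E.inv().apply(R.T@[0,0,-1]), E.as_matrix().round(3))
E
```

```text
yellow [0.572 0.069 0.059] 0.0019 r 0.576
red [ 0.677 -0.129  0.06 ] 0.0042 r 0.689
purple [ 0.677 -0.007  0.062] 0.0021 r 0.678
orange [0.677 0.111 0.059] 0.0021 r 0.686
pink [ 0.571 -0.056  0.014] 0.0061 r 0.574
black [0.457 0.11  0.061] 0.0048 r 0.47
roll [0.449 0.005 0.038] 0.0037 r 0.449
white [ 0.449 -0.11   0.053] 0.0068 r 0.462
tq1 [0.529 0.171 0.038] 0.0025 r 0.556
blue [ 0.532 -0.323  0.008] 0.0006 r 0.623
green [0.529 0.336 0.005] 0.002 r 0.627
cam in ee [0.07753347 0.02646673 0.15237671]
[ 0.08192154 -0.00118953 -0.15237465] [-2.96152758e-01 -5.13659055e-04  9.55140450e-01] [[ 0.951  0.31  -0.   ]
 [ 0.31  -0.951  0.   ]
 [ 0.    -0.    -1.   ]]
```

Heights and grid spacing agree with the descriptions (lid and cap middles near 0.06). Next, a wrist survey from two places.

```bash
python3 - <<'E'
from h import *
import pickle
for i,(p) in enumerate([(0.58,-0.22,0.36),(0.58,0.20,0.36)]):
    move_to(p,[0,0,1,0]); hold(0.2); d=get_image("wrist"); pickle.dump(d,open(f"w{i}.pkl","wb"))
    cv2.imwrite(f"pics/w{i}.png",d["frame"]); s=state(); print(s['time'],s['joint_pos'].round(2),s['ee_pos'])
E
```

```text
2.6083 [-0.42  0.22  0.85  0.    2.07 -1.99] [ 0.57974956 -0.22056193  0.35986213]
4.4083 [ 0.28  0.2   0.88 -0.    2.06 -1.29] [0.5803356  0.19908605 0.35999009]
```

View pics/w0.png

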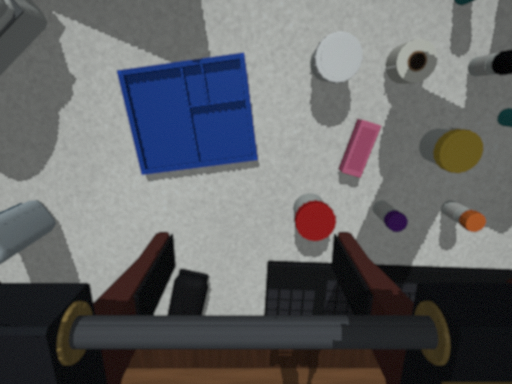

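View pics/w1.png

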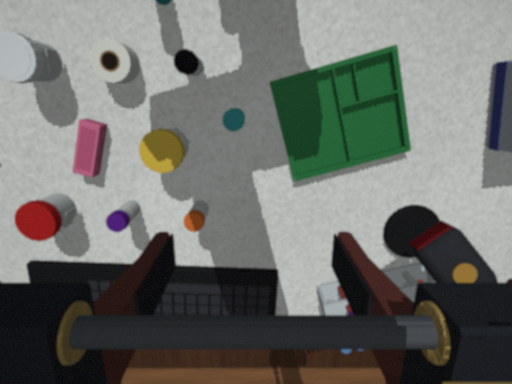

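In w0 and w1, image right is world +y and image up is toward the base.
- **Trays:** both are turned a little. The long pocket is on the left (tray −y). The large square is lower right, at about (225,135) in blue and (375,133) in green. The vial pocket is upper right, at about (228,80) in blue and (380,75) in green.
- **Stock in w1:** red (38,220), purple (119,220), yellow (162,151), black (186,62), mailer (90,148), orange (194,220), white (18,57), roll (111,62), turquoise (233,119).

Now the refined positions.

```bash
cat > meas.py <<'E'
from h import *
import pickle
w=[pickle.load(open(f"w{i}.pkl","rb")) for i in (0,1)]
S=get_image("scene");D=get_image("side")
def near(d,n,u,v): return min(blobs(d,n),key=lambda b:np.hypot(b[1][0]-u,b[1][1]-v))
def cen(d,n,u,v):
    b=near(d,n,u,v); (x,y),_,_=cv2.minAreaRect(np.argwhere(b[3])[:,::-1].astype(np.float32)); return x,y
def black(d,u,v):
    h=cv2.cvtColor(d["frame"],cv2.COLOR_BGR2GRAY); m=(h<45).astype(np.uint8); n,l,s,c=cv2.connectedComponentsWithStats(m)
    i=min(range(1,n),key=lambda i:np.hypot(*(c[i]-[u,v]))+1000*(s[i,4]<30)); print('black',s[i]); return c[i]
V={'yellow':[(458,150),(162,151),(293,178),(217,200)],'red':[(315,220),(38,220),(252,235),(205,158)],'purple':[(396,220),(119,220),(297,212),(186,178)],
'orange':[(472,220),(194,220),(334,194),(165,202)],'pink':[(360,148),(90,148),(252,210),(236,191)]}
imgs=[w[0],w[1],S,D]
for k,v in V.items():
    c=[cen(d,k,*p) for d,p in zip(imgs,v)]
    a,e=tri(imgs[0],c[0],imgs[1],c[1]); b,e2=tri(imgs[1],c[1],imgs[2],c[2]); 
    z=.013 if k=='pink' else .06
    print(k,'w0w1',a.round(4),round(e,4),'w1S',b.round(4),round(e2,4),'pl',plane(imgs[0],*c[0],z).round(4),plane(imgs[1],*c[1],z).round(4))
bw=black(w[1],186,62); bs=black(S,279,152); bd=black(D,263,216)
print('black',*[x.round(4) if hasattr(x,'round') else x for x in (*tri(w[1],bw,S,bs),*tri(w[1],bw,D,bd),plane(w[1],*bw,.061))])
b=near(w[1],'pink',90,148)
for d,p in ((w[0],(360,148)),(w[1],(90,148))):
    px=np.argwhere(near(d,'pink',*p)[3])[:,::-1]; pts=np.array([plane(d,*q,.02)[:2]*1000 for q in px],np.float32); print('mailer rect',cv2.minAreaRect(pts))
def tray(d,n,u,v):
    m=near(d,n,u,v)[3].astype(np.uint8); m=cv2.morphologyEx(m,cv2.MORPH_CLOSE,np.ones((9,9)))
    c=max(cv2.findContours(m,cv2.RETR_EXTERNAL,cv2.CHAIN_APPROX_NONE)[0],key=cv2.contourArea)[:,0]
    pts=np.array([plane(d,*q,.012)[:2]*1000 for q in c],np.float32); print(n,cv2.minAreaRect(pts), cv2.approxPolyDP(c.reshape(-1,1,2),8,True)[:,0].tolist())
tray(w[0],'blue',190,115);tray(w[1],'green',345,115);tray(S,'blue',142,247);tray(D,'green',189,300);tray(S,'green',350,154);tray(D,'blue',276,154)
E
python3 meas.py
```

```text
yellow w0w1 [0.571  0.0721 0.0627] 0.0006 w1S [0.5715 0.0705 0.0573] 0.0 pl [0.5717 0.0738 0.06  ] [0.5711 0.0713 0.06  ]
red w0w1 [ 0.676  -0.1271  0.0618] 0.0007 w1S [ 0.6771 -0.1276  0.0598] 0.0023 pl [ 0.6771 -0.1267  0.06  ] [ 0.6763 -0.1284  0.06  ]
purple w0w1 [ 0.6772 -0.0046  0.0603] 0.0 w1S [ 0.6776 -0.0047  0.0598] 0.0004 pl [ 0.6773 -0.0044  0.06  ] [ 0.6774 -0.0047  0.06  ]Traceback (most recent call last):
  File "meas.py", line 15, in <module>
    c=[cen(d,k,*p) for d,p in zip(imgs,v)]
       ~~~^^^^^^^^
  File "meas.py", line 7, in cen
    b=near(d,n,u,v); (x,y),_,_=cv2.minAreaRect(np.argwhere(b[3])[:,::-1].astype(np.float32)); return x,y
  File "meas.py", line 5, in near
    def near(d,n,u,v): return min(blobs(d,n),key=lambda b:np.hypot(b[1][0]-u,b[1][1]-v))
                              ~~~^^^^^^^^^^^^^^^^^^^^^^^^^^^^^^^^^^^^^^^^^^^^^^^^^^^^^^^
ValueError: min() iterable argument is empty
```

```bash
sed -i "s/^'orange'.*'pink'/'pink'/; s/for d,p in zip(imgs,v)\]/for d,p in zip(imgs[:3],v)]/; s/ bd=black(D,263,216)//; s/,\*tri(w\[1\],bw,D,bd)//; s/tray(D,'blue',276,154)//" meas.py; python3 meas.py
```

```text
yellow w0w1 [0.571  0.0721 0.0627] 0.0006 w1S [0.5715 0.0705 0.0573] 0.0 pl [0.5717 0.0738 0.06  ] [0.5711 0.0713 0.06  ]
red w0w1 [ 0.676  -0.1271  0.0618] 0.0007 w1S [ 0.6771 -0.1276  0.0598] 0.0023 pl [ 0.6771 -0.1267  0.06  ] [ 0.6763 -0.1284  0.06  ]
purple w0w1 [ 0.6772 -0.0046  0.0603] 0.0 w1S [ 0.6776 -0.0047  0.0598] 0.0004 pl [ 0.6773 -0.0044  0.06  ] [ 0.6774 -0.0047  0.06  ]
pink w0w1 [ 0.5746 -0.0547  0.0129] 0.0 w1S [ 0.5752 -0.0556  0.0106] 0.0008 pl [ 0.5746 -0.0548  0.013 ] [ 0.5746 -0.0547  0.013 ]
black [175  50  23  24 414]
black [274 146  10  11  90]
black [0.4551 0.1128 0.0594] 0.0002 [0.4553 0.1132 0.061 ]
mailer rect ((574.8416748046875, -57.19786071777344), (37.19166564941406, 83.75103759765625), 73.71831512451172)
mailer rect ((574.8302001953125, -51.69575500488281), (39.66776657104492, 88.17623901367188), 73.48430633544922)
blue ((526.9381713867188, -315.0413818359375), (155.3267364501953, 184.4498291015625), 7.370232105255127) [[242, 54], [118, 71], [143, 173], [256, 158]]
green ((528.81396484375, 334.767822265625), (154.18577575683594, 184.3582763671875), 15.364099502563477) [[395, 46], [271, 83], [295, 180], [408, 149]]
blue ((528.721435546875, -316.1869812011719), (163.470703125, 186.20391845703125), 7.258625507354736) [[163, 207], [90, 244], [120, 288], [198, 242]]
green ((529.447509765625, 333.96575927734375), (154.11453247070312, 191.53765869140625), 15.574803352355957) [[158, 264], [138, 331], [230, 331], [235, 265]]
green ((528.4368896484375, 330.4436950683594), (157.1476287841797, 199.306640625), 15.518389701843262) [[343, 132], [318, 161], [358, 178], [387, 149]]
```

```bash
python3 - <<'E'
from h import *
import pickle
w=[pickle.load(open(f"w{i}.pkl","rb")) for i in (0,1)]
S=get_image("scene");D=get_image("side")
sets={'blue':(w[0],[[242,54],[118,71],[143,173],[256,158]],S,[[163,207],[90,244],[120,288],[198,242]]),
'green':(w[1],[[395,46],[271,83],[295,180],[408,149]],S,[[343,132],[318,161],[358,178],[387,149]]),
'greenD':(w[1],[[395,46],[271,83],[295,180],[408,149]],D,[[158,264],[138,331],[230,331],[235,265]])}
for k,(a,ca,b,cb) in sets.items():
    out=[]
    for p in ca:
        x=plane(a,*p,.012); q=min(cb,key=lambda q:np.linalg.norm(plane(b,*q,.012)-x))
        t,e=tri(a,p,b,q); out.append(t); print(k,p,q,t.round(4),round(e,4))
    out=np.array(out); print(' mean',out.mean(0).round(4),[round(np.linalg.norm(out[i]-out[i-1])*1000) for i in range(4)])
for i,(d,x,y) in enumerate(((w[0],110,45),(w[1],262,35))):
    cv2.imwrite(f"pics/tray{i}.png",cv2.resize(d["frame"][y:y+150,x:x+160],None,fx=4,fy=4,interpolation=cv2.INTER_CUBIC))
E
```

```text
blue [242, 54] [163, 207] [ 0.4402 -0.2347  0.0139] 0.0005
blue [118, 71] [90, 244] [ 0.4621 -0.4165  0.0118] 0.0016
blue [143, 173] [120, 288] [ 0.614  -0.3963  0.0122] 0.0029
blue [256, 158] [198, 242] [ 0.5907 -0.2145  0.0116] 0.0005
 mean [ 0.5268 -0.3155  0.0124] [152, 183, 153, 183]
green [395, 46] [343, 132] [0.4305 0.401  0.0149] 0.0014
green [271, 83] [318, 161] [ 0.4851  0.2329 -0.0027] 0.0156
green [295, 180] [358, 178] [0.6261 0.2659 0.0081] 0.0058
green [408, 149] [387, 149] [0.5771 0.441  0.0131] 0.001
 mean [0.5297 0.3352 0.0083] [152, 178, 145, 182]
greenD [395, 46] [230, 331] [0.4311 0.4009 0.0163] 0.0003
greenD [271, 83] [235, 265] [0.4797 0.2266 0.0138] 0.0008
greenD [295, 180] [158, 264] [0.625  0.2666 0.0154] 0.0026
greenD [408, 149] [138, 331] [0.5765 0.4405 0.0144] 0.0016
 mean [0.5281 0.3336 0.015 ] [151, 181, 151, 180]
```

View pics/tray0.png

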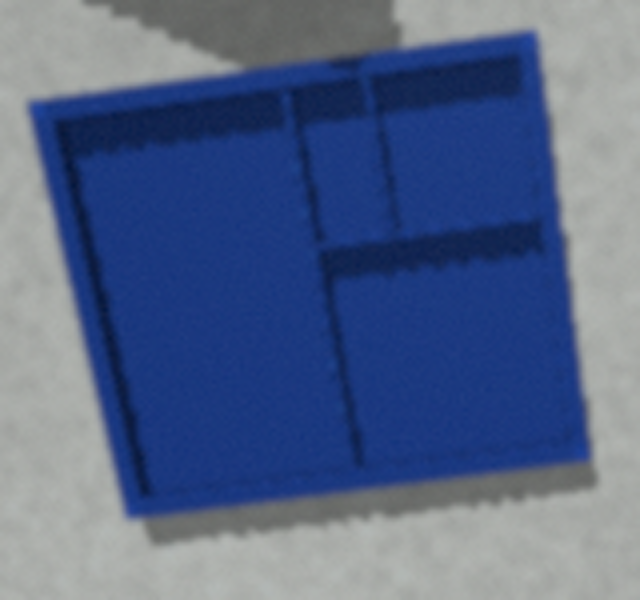

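View pics/tray1.png

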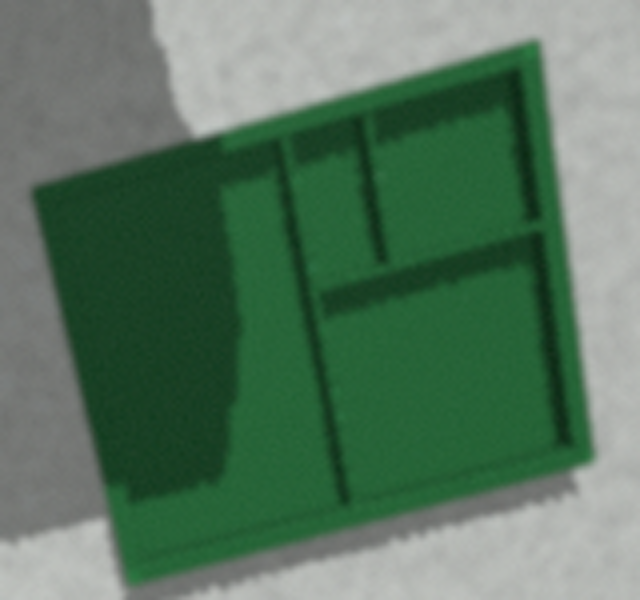

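The measurements hold up:
- **Stock:** caps and lids sit at z≈0.060 and the mailer middle at 0.013.
- **Trays:** the rims measure about 152×182 mm at z≈0.015, against 147×177×16 given. Blue centre is (0.527,−0.3155), yaw 7.4°. Green centre is (0.5285,0.334), yaw 15.4°.

The mailer goes first. I'll grip it near its top so the opening fingers clear the 16 mm dividers.

```bash
cat >> h.py <<'E'
from scipy.spatial.transform import Rotation as Ro
TR={'blue':((.527,-.3155),np.radians(7.4)),'green':((.5285,.334),np.radians(15.4))}
def quat(psi): return (Ro.from_euler('z',psi)*Ro.from_quat([0,1,0,0])).as_quat(scalar_first=True)
def pocket(t,x,y):
    c,a=TR[t]; return np.array(c)+[np.cos(a)*x-np.sin(a)*y,np.sin(a)*x+np.cos(a)*y]
def st(m):
    s=state(); print(m,'t',round(s['time'],1),s['ee_pos'].round(4),'gap',round(s['finger_gap'],4),'F',s['ft_force'].round(1))
def pick(xy,psi,z,up):
    move_to([*xy,up],quat(psi)); move_l([*xy,z+.02],.2); move_l([*xy,z],.05); close(); hold(.2); st('closed')
    move_l([*xy,z+.03],.06); hold(.1); st('lifted')
def place(xy,psi,z,up):
    p=state()['ee_pos']; move_l([p[0],p[1],up],.2); move_l([*xy,up],.28,quat(psi)); move_l([*xy,z+.02],.15); move_l([*xy,z],.04); hold(.2); st('at place')
    gripper_open(); hold(.2); move_l([*xy,up],.2); st('released')
def snap(cam,name):
    d=get_image(cam); cv2.imwrite(f"pics/{name}.png",d["frame"]); return d
E
python3 - <<'E'
from h import *
for t,x,y in (('blue',28.5,43.5),('blue',-43.5,58.5),('green',28.5,43.5),('green',-43.5,58.5),('green',0,-43.5)):
    p=pocket(t,x/1e3,y/1e3); print(t,x,y,p.round(4),inverse_kinematics([*p,.05],quat(TR[t][1])))
pick((.5747,-.0547),np.radians(-16.4),.024,.15)
snap("wrist","m1"); snap("scene","m1s")
E
```

```text
blue 28.5 43.5 [ 0.5497 -0.2687] [-5.10274407e-01  1.61725151e-01  1.47519944e+00 -4.44089210e-16
  1.50466807e+00 -2.21022510e+00]
blue -43.5 58.5 [ 0.4763 -0.2631] [-5.67152840e-01 -1.77074463e-02  1.66336141e+00 -4.44089210e-16
  1.49593869e+00 -2.26710353e+00]
green 28.5 43.5 [0.5444 0.3835] [ 5.62611598e-01  3.03579007e-01  1.31129990e+00 -4.44089210e-16
  1.52671375e+00 -1.27696543e+00]
green -43.5 58.5 [0.471  0.3788] [ 6.21082009e-01  1.42478772e-01  1.49641867e+00 -4.44089210e-16
  1.50269521e+00 -1.21849502e+00]
green 0 -43.5 [0.5401 0.2921] [ 4.40349281e-01  1.67355236e-01  1.46894564e+00 -4.44089210e-16
  1.50529177e+00 -1.39922775e+00]
closed t 8.3 [ 0.5747 -0.0547  0.024 ] gap 0.0315 F [-0.4  0.2  0.4]
lifted t 9.0 [ 0.5744 -0.0547  0.0535] gap 0.0319 F [ 0.1 -1.  -0.3]
```

View pics/m1.png

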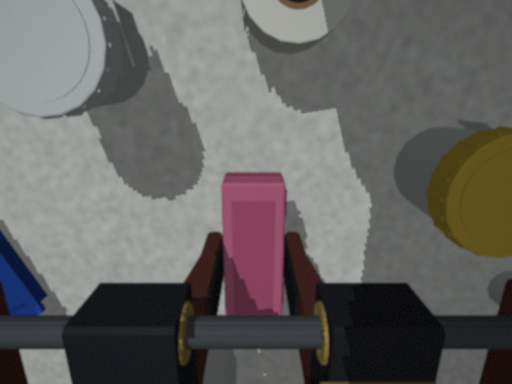

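View pics/m1s.png

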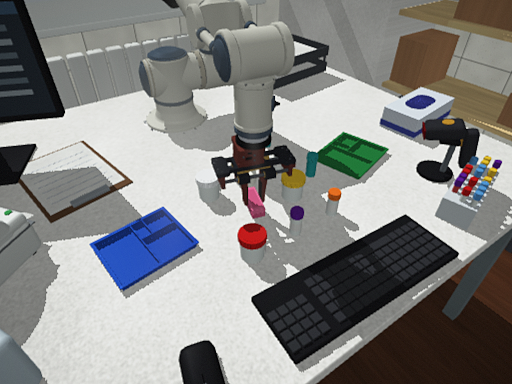

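The mailer is held square at (254,245) in the wrist view, and the gap is 32 mm as expected. Next I place it and look.

```bash
python3 - <<'E'
from h import *
p=pocket('green',0,-.0435)
place(p,TR['green'][1],.0275,.15)
snap("wrist","m2"); snap("side","m2s")
E
```

```text
at place t 12.8 [0.54   0.2921 0.0274] gap 0.0318 F [0.1 0.1 0.2]
released t 14.8 [0.5396 0.2918 0.1485] gap 0.0877 F [ 0.4 -0.9 -0.4]
```

View pics/m2.png

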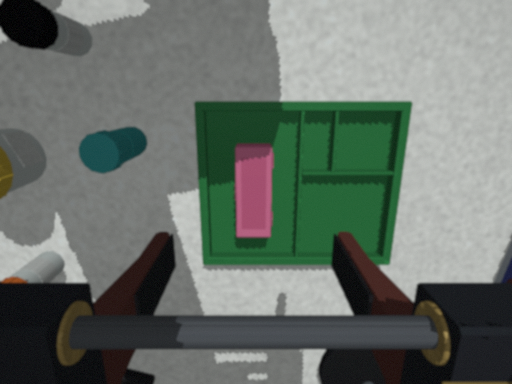

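View pics/m2s.png

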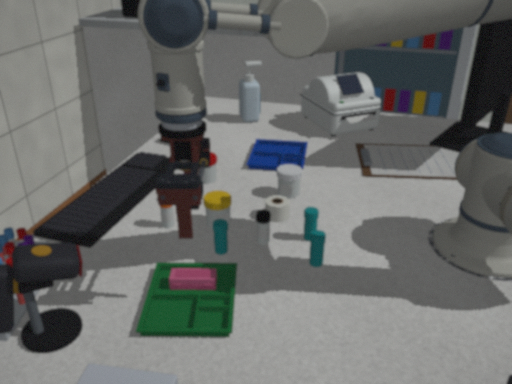

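The mailer lies flat in the long pocket, at wrist (254,190). The tray edges are parallel to the image, so the yaw is right. Next, the black vial and the red cup go to the green tray.

```bash
python3 - <<'E'
from h import *
pick((.4552,.113),0.,.049,.17)
snap("wrist","b1")
place(pocket('green',-.0435,.0585),TR['green'][1],.0525,.17)
snap("wrist","b2")
E
```

```text
closed t 18.1 [0.4552 0.113  0.049 ] gap 0.0295 F [ 0.1  0.2 -0.3]
lifted t 18.8 [0.4549 0.1129 0.0785] gap 0.0298 F [-0.2 -0.1 -0.1]
at place t 22.2 [0.471  0.3788 0.0524] gap 0.0294 F [ 0.7 -0.1 -0.2]
released t 24.2 [0.4707 0.3786 0.1686] gap 0.0879 F [ 0.1 -0.5 -0.6]
```

View pics/b1.png

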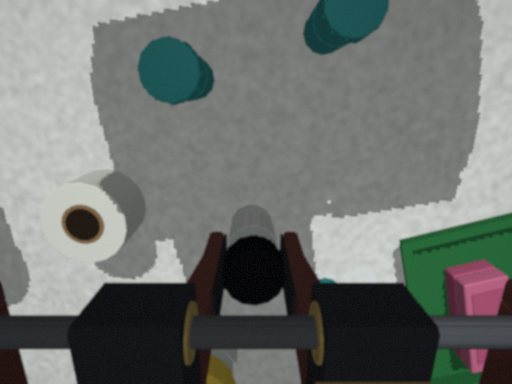

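View pics/b2.png

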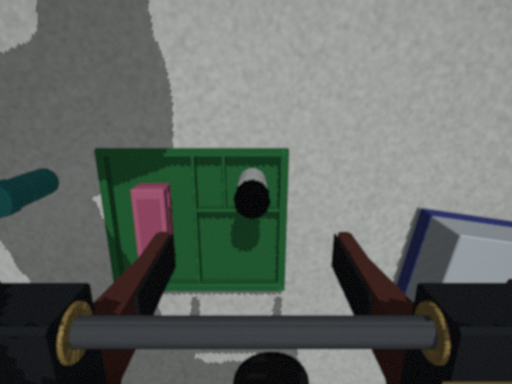

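The black vial stands in the small pocket (base about (253,180), cap (252,199)) and the mailer hasn't moved. Next is the red cup.

```bash
python3 - <<'E'
from h import *
pick((.6764,-.1275),0.,.049,.17)
snap("wrist","r1")
place(pocket('green',.0285,.0435),TR['green'][1],.0525,.17)
snap("wrist","r2")
E
```

```text
closed t 28.1 [ 0.6765 -0.1275  0.0492] gap 0.0607 F [-0.6  1.5  1.3]
lifted t 28.9 [ 0.6761 -0.1274  0.0784] gap 0.0601 F [ 0.7  0.4 -0.2]
at place t 33.2 [0.5444 0.3835 0.0523] gap 0.0605 F [ 0.2 -0.4 -1.2]
released t 34.8 [0.5441 0.3833 0.1686] gap 0.0878 F [ 0.5 -0.4 -0.6]
```

View pics/r1.png

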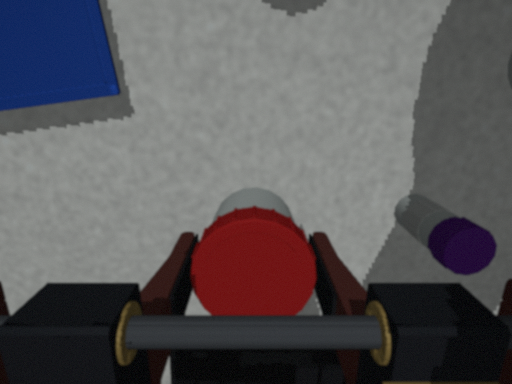

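View pics/r2.png

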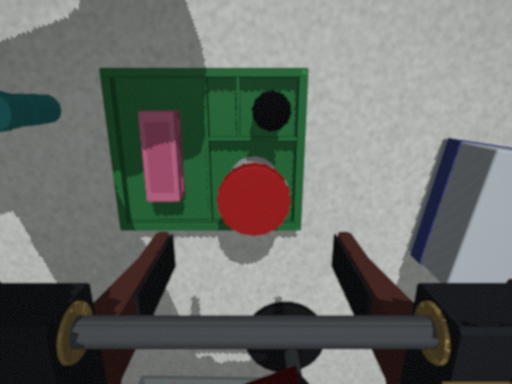

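The red cup stands in the large pocket at (254,200) and the green kit is complete. Next, purple and yellow go to blue.

```bash
python3 - <<'E'
from h import *
pick((.6774,-.0046),0.,.049,.17)
snap("wrist","p1")
place(pocket('blue',-.0435,.0585),TR['blue'][1],.0525,.17)
snap("wrist","p2")
E
```

```text
closed t 38.7 [ 0.6774 -0.0046  0.049 ] gap 0.0293 F [-0.3  0.9  1. ]
lifted t 39.5 [ 0.6771 -0.0046  0.0784] gap 0.0292 F [ 0.5 -0.7 -1.1]
at place t 43.1 [ 0.4763 -0.2631  0.0525] gap 0.0294 F [-0.  -0.2 -0.1]
released t 45.0 [ 0.476  -0.2629  0.1687] gap 0.0879 F [-0.7  1.1  0.7]
```

View pics/p1.png

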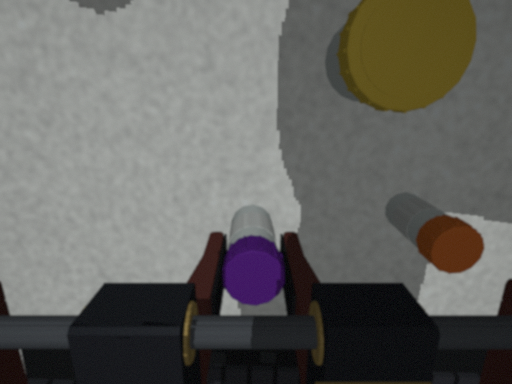

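View pics/p2.png

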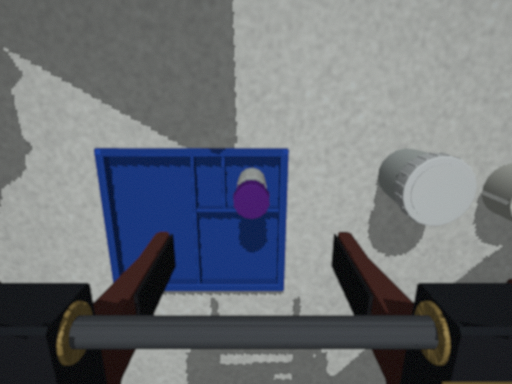

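The purple vial stands in the small blue pocket at (252,190). Next is the yellow cup.

```bash
python3 - <<'E'
from h import *
import pickle
pick((.5712,.0718),0.,.049,.17)
place(pocket('blue',.0285,.0435),TR['blue'][1],.0525,.17)
snap("wrist","y2")
for i,p in enumerate([(0.58,-0.22,0.36),(0.58,0.20,0.36)]):
    move_to(p,[0,0,1,0]); hold(0.2); d=snap("wrist",f"f{i}"); pickle.dump(d,open(f"f{i}.pkl","wb"))
movej([-1.313,0.091,1.231,0,1.82,-0.057]); snap("scene","fs"); snap("side","fd"); st('end')
E
python3 - <<'E'
import cv2,numpy as np
a=[cv2.imread(f'pics/{n}.png') for n in ('f0','f1','fs','fd')]
cv2.imwrite('pics/fin.png',cv2.resize(np.vstack([np.hstack(a[:2]),np.hstack(a[2:])]),(800,600)))
E
```

```text
closed t 48.3 [0.5714 0.0716 0.0493] gap 0.0602 F [ 0.4 -0.8  2.4]
lifted t 49.1 [0.5709 0.0718 0.0784] gap 0.0604 F [-0.2  0.9 -1.1]
at place t 52.7 [ 0.5496 -0.2686  0.0523] gap 0.0604 F [-0.2  0.1 -1.6]
released t 54.3 [ 0.5493 -0.2685  0.1686] gap 0.0879 F [-0.   0.1 -0.2]
end t 60.4 [ 0.1862 -0.5702  0.2307] gap 0.0878 F [0.3 0.  0.2]
```

View pics/fin.png

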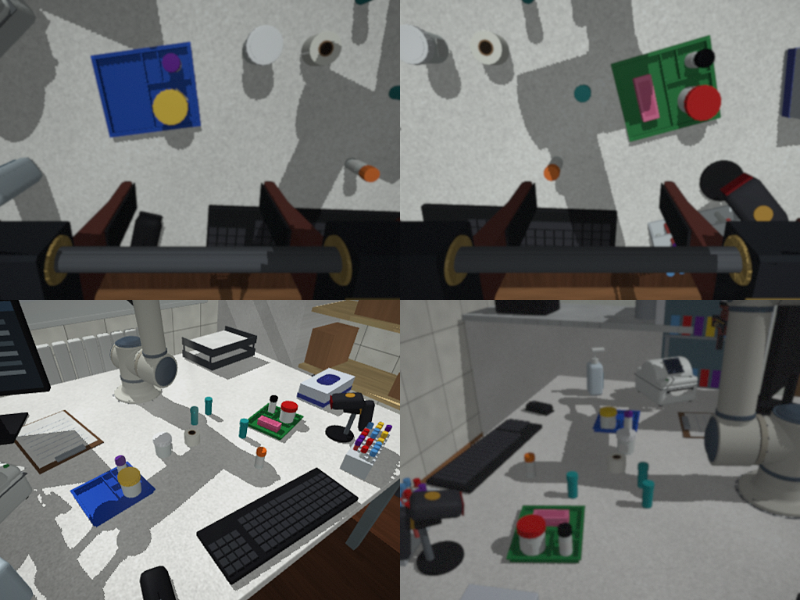

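```bash
python3 - <<'E'
from h import *
import pickle
f=[pickle.load(open(f"f{i}.pkl","rb")) for i in (0,1)]
w=[pickle.load(open(f"w{i}.pkl","rb")) for i in (0,1)]
def big(d,n,u,v,r=40):
    return min(blobs(d,n,40),key=lambda b:np.hypot(b[1][0]-u,b[1][1]-v))
def tl(t,p):
    c,a=TR[t]; q=np.array(p[:2])-c; return (np.array([[np.cos(a),np.sin(a)],[-np.sin(a),np.cos(a)]])@q*1000).round(1)
for t,n,q,z in (('blue','yellow',(.0285,.0435),.063),('blue','purple',(-.0435,.0585),.064),('green','red',(.0285,.0435),.063),('green','pink',(0,-.0435),.018)):
    d=f[t=='green']; uv=proj(d,[*pocket(t,*q),z]); b=big(d,n,*uv); print(n,uv.round(),b[:2],tl(t,plane(d,*b[1],z)))
for t in ('blue','green'):
    i=int(t=='green'); 
    for s in (w,f):
        m=big(s[i],t,190 if not i else 345,115)[3].astype(np.uint8); c=max(cv2.findContours(m,0,2)[0],key=cv2.contourArea)[:,0]
        pts=np.array([plane(s[i],*q,.012)[:2]*1000 for q in c],np.float32); print(t,cv2.minAreaRect(pts))
# spares: image difference before/after
for a,b,n,u,v in ((w[0],f[0],'white',338,57),(w[0],f[0],'roll',415,62),(w[1],f[1],'orange',194,220),(w[1],f[1],'roll',111,62)):
    A,B=[cv2.cvtColor(x["frame"][max(v-35,0):v+35,max(u-35,0):u+35],cv2.COLOR_BGR2GRAY).astype(np.float32) for x in (a,b)]
    print(n,'shift px',cv2.phaseCorrelate(A,B))
E
```

```text
yellow [217. 137.] (1548, [217.9, 136.8]) [29.  45.1]
purple [219.  80.] (460, [218.6, 79.9]) [-43.6  58. ]
red [386. 131.] (1599, [387.6, 131.1]) [29.4 45.6]
pink [314. 125.] (1264, [315.3, 125.3]) [  1.1 -41.6]
blue ((526.9381713867188, -315.0413818359375), (155.3267364501953, 184.4498291015625), 7.370232105255127)
blue ((526.8436889648438, -315.0997009277344), (155.2548370361328, 184.42340087890625), 7.305889129638672)
green ((528.81396484375, 334.767822265625), (154.18577575683594, 184.3582763671875), 15.364099502563477)
green ((528.9554443359375, 334.7876892089844), (154.308837890625, 184.1964569091797), 15.290010452270508)
white shift px ((-0.2094432065838916, 0.4200703086747808), 0.8113272136744157)
roll shift px ((-0.08577200512672079, 0.8188589383771898), 0.8229737097834363)
orange shift px ((-0.0823680520164558, 0.20932389613790292), 0.8030638231171502)
roll shift px ((-0.014712881570517311, -0.010419495632916664), 0.9465687699891903)
```

All five items are within about 2 mm of their pocket centres, and neither the trays nor the spares have moved. Black stands upright in its pocket in both the wrist and side views. Handing in.

```bash
python3 -c "
from bench import *
print(job_done())"
```

```text
the job is handed in; nothing more can be done
None
```

Both kits are made up and the job is handed in, at about 60 s of robot time. `job_done()` gives no verdict, so the results below are my own last checks.

- **Blue tray (urine kit):** the yellow cup and purple vial measured within 2 mm of their pocket centres.
- **Green tray (sputum kit):** the red cup measured within about 2.5 mm of its pocket centre. The mailer lies flat and lengthwise, also within about 2.5 mm.
- **Black vial:** I checked it by eye only, not by measurement. It stands upright in its pocket in the wrist and side views.
- **Trays:** neither moved (under 0.2 mm and 0.1°).
- **Spares:** the white cup, orange vial and label roll shifted by less than 1 pixel between the before and after pictures.
- **Handling:** every item was let go within about 0.5 mm of the pocket floor, and the arm was parked back at its start pose, clear of everything.

**Disagreements:**
- The tray outlines measured about 5–8 mm larger than the stated 147 × 177 mm. I took this to be wall visibility and blur, and the centres and yaw agreed between views.
- One corner match of the green tray, between the wrist and scene views, was off by 16 mm. I dropped it in favour of the wrist and side views, which agreed to under 3 mm.

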